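# Turn a coded sample jar to the reader and close its light hood

## Task

Log the sealed sample: stand the amber jar in the sloping half-round cradle of the code reader, fully down and back against its saddle, and turned so that its code label squarely faces the scan window. Then shut the hood so that the booth light cannot dazzle the reader, and leave the portion cups on the worktop where they are.

Things in the scene. Friction and masses are not known exactly. Their poses are not given: they have to be found in the camera images.
- jar: sealed jar, loose: amber glass cylinder 44 mm across with a black screw cap (45 mm across, 24 mm tall, fixed on), 86 mm tall in all, 0.13 kg. Starts upright on the worktop. Origin: centre of its underside; z up its axis to the cap; x out through the middle of the label. Grip it round the cap, 62 to 86 mm above the origin.
- jar_label (a point): middle of the jar's white code label with black bars (about 32 mm wide round the glass, 36 mm tall), on the glass 22 mm from the axis and 32 mm above the underside. An orange seal strip runs from the label up the side and over the cap to its centre, so it shows from above which way the label faces.
- reader: code reader, fixed to the worktop, position and yaw vary: white wedge 94 mm (x) by 138 mm (y) with a grey scan head that leans to the left over it. Origin: centre of its underside; x away from the robot, y to the left. The scan head's face stands 43 mm from the axis of a seated jar, is 86 mm wide and rises 100 mm along that axis.
- cradle: the jar's place in the reader. Origin: centre of the rubber floor where the jar's underside rests; z = axis of the seated jar, leaning 30 degrees to the left; x at right angles to it, to the scan window; y level, away from the robot. A half-round saddle (inner radius 23, height 48 mm along z, lip flared) backs the jar on the -x side; +x is open. A seated jar's frame nearly equals this one.
- window (a point): centre of the dark red scan window on the scan head, 43 mm from the jar axis and 41 mm above the cradle floor, looking along -x of the cradle.
- hood (a joint): angle of the smoked plastic light hood, rad: 0 shut over the jar, about 2.0 to 2.4 at the start (open, standing up above the scan head), stop at 2.6. Stiff hinge: it stays where it is left near upright, and sinks shut by itself once tipped well over towards the jar.
- hood_hinge (a point): middle of the hood's hinge line, which runs along the cradle's y at cradle x = 80 mm, z = 104 mm. The hood plate is 111 mm long from here, 88 mm wide, 4 mm thick (outer face 7 mm outside the line from the hinge), with a 22 mm deep rim on its inner side.
- hood_tab (a point): outer face of the grey finger tab (30 mm wide, 5 mm thick) at the free edge of the hood, 118 mm from the hinge line; it is the top of the hood while open.
- sample_a: bystander: open clear portion cup, 46 mm across at the rim, 45 mm tall, with a sample, on the worktop; origin at its underside.
- sample_b: bystander: open clear portion cup, 46 mm across at the rim, 45 mm tall, with a sample, on the worktop; origin at its underside.

How it is judged:
By the outcome, as a careful person would: the job done as asked, in the order asked, and still so for the second after the job is handed in, with the robot touching nothing.
It also fails if it takes over 48 s, if anything falls off the work surface, if the arm or the gripper's body presses on something with over 40 N, if the wrist force passes 120 N, or if a joint passes its speed limit or range.

## Robot

A 7-joint arm with a two-finger parallel gripper is mounted at the origin on the work surface; the furniture and walls round the work are solid. World frame = base frame: x ahead of the robot, y to its left, z up, the work surface at z = 0. Lengths are in mm, angles in rad, forces in N, time in s.
With the tool pointing down it reaches from about 400 to 750 mm from the base axis. Payload 19.5 kg.
Tool frame: the origin (TCP) lies between the finger pads; the fingertips stand 14 mm ahead of it and the grasp point (between the pads) lies 5 mm behind it; z points along the fingers, y is the line along which they close (so a half turn about z gives the same grasp; the last joint's range is limited). The gripper opens to 85 mm and grips with 20 to 120 N. Pads are 22 mm wide; open, the fingers measure 114 mm over their backs; the gripper's body (76 mm by 85 mm) begins 54 mm behind the grasp point. The pads swing forward as they close: fully open they stand 13 mm farther back than shut.
Start: joints at [-1.147, 0.707, -0.028, 1.485, 0.022, 0.951, -0.075], TCP at [258.238, 513.719, 222.968] pointing down, gripper open.
Joint ranges: [-2.71, 2.71], [-0.32, 2.16], [-1.57, 1.52], [0, 2.45], [-1.46, 4.6], [0, 2.02], [-2.83, 2.83]. Speed limits (rad/s): [1.89, 1.89, 2.57, 2.57, 3.01, 3.01, 3.01].

## Interface

Orientations are given as a 3x3 rotation matrix whose columns are the frame's x, y, z axes.
In Python, from plant import * gives the robot as it stands.
- The arm moves only by the tool arm_command, never from a script. Its argument "moves" is a list of rows, each an object with "delta_pos": the shift along the world's x, y, z as a fraction of full scale, a list of three; "twist": the turn about the world's z as a fraction of full scale; "grip": the opening, from -1 (shut) to 1 (fully open). In form: [{"delta_pos": [tx, ty, tz], "twist": twist, "grip": grip}, ...]. A call has 1 to 12 rows; each row shifts and turns the commanded pose from where the row before left it; what a row does not reach is not made up. Full scale, the value 1, is 0.05 m for a shift and 90 degrees for a turn. A row lasts 1/8 s, in which the tool goes at most 62.5 mm and 10.7 degrees, less where a joint would pass 70% of its speed; a pose out of reach is approached as far as the arm can. A call with a number of a shift or a turn outside -1 to 1 is refused whole. A call with a gripper value outside its range is refused whole. The fingers move at their own pace and stop on an object; "grip_force" is the grip in N (left out, the last holds). Time passes only in rows, so rows that do not move let the fingers close. It gives the time, the measured TCP pose, the force, the opening and the grip force at its end, in the units of the state.
- sense(): the state, without advancing time (a new reading comes with each control period).
- capture(name): name is "side" or "top" or "wrist"; returns (picture, depth): 400x640x3 uint8, blue, green, red; 400x640 float32, mm along the optical axis (not along the pixel's ray), 0 where there is no reading.
- calibration(name): a dict with "fx", "fy", "cx", "cy" (pixels), "xyz" and "attitude" of the camera in the world. Camera axes: x right, y down, z forward; pixel columns grow to the right and rows downward; lengths in mm; the calibration is good to about 2 mm. A picture is of the moment at which its call begins: read the wrist's pose just before it. calibration takes no time and is no camera call; for the wrist camera it gives the pose at the moment of the call.
- close_job(): hands the job in; it is judged then, once.
The state is a dict: "clock": time; "q": joint angles; "dq": joint speeds; "tau": joint torques, N m; "eef_pos": TCP position; "tool_rot": TCP orientation; "wrist_force": force on the tool from outside, world axes, zero at the start; "wrist_torque": the same for the moment, N m; "opening": opening from 0.0 (shut) to 1.0 (fully open); "grip_force": force on a finger pad.
Only numpy, scipy, OpenCV 4.12 (cv2) and the standard library are available. Lean on these libraries where they do the work, as an engineer would, in place of code of your own. Each camera call takes 0.05 s, during which the arm holds its last target. There are 200 camera calls.

## Working session

There is one attempt and no reset: what is moved stays moved. The work goes in short steps, Python scripts to look and compute and a tool call to move; the robot and the scene stay as the last step left them, time stands still between calls to the robot, and variables do not carry over. Pictures are saved under pics/ and viewed, at most 10 in all, crops included, and the job is handed in when it is done.

Besides the shell and the picture viewer there is one more tool, called after ">>>" as a command line: name --argument value ..., lists and objects as JSON in quotes. arm_command: Moves the arm, as the interface text tells. Shift numbers are shares of 0.05 m and turn numbers shares of 90 degrees, none past 1 either way. Its arguments: {"type":"object","properties":{"moves":{"type":"array"},"grip_force":{"type":"number"}},"required":["moves"]}

```bash
mkdir -p pics; ls
cat > h.py <<'E'
from plant import *
import numpy as np, cv2
def cloud(name):
    c=calibration(name); im,d=capture(name)
    R=np.array(c["attitude"]); t=np.array(c["xyz"])
    v,u=np.mgrid[0:400,0:640]
    P=np.stack([(u-c["cx"])/c["fx"]*d,(v-c["cy"])/c["fy"]*d,d],-1)@R.T+t
    P[d<=0]=np.nan
    return im,d,P,c
E
python3 - <<'E'
from h import *
for n in("top","side"):
    im,d,P,c=cloud(n); np.savez(n+"0.npz",im=im,d=d,P=P); print(n,c)
    cv2.imwrite(f"pics/{n}0.png",im)
print(sense())
E
```

```text
pics
top {'fx': 408.7554857175065, 'fy': 408.7554857175065, 'cx': 313.31468461974606, 'cy': 203.39462176570362, 'xyz': array([280.36986774, 286.18871709, 963.38868232]), 'attitude': array([[ 0.02678251, -0.99526802,  0.09340376],
       [-0.99963018, -0.02710542, -0.00218992],
       [ 0.0047113 , -0.09331057, -0.9956259 ]])}
side {'fx': 437.1538597423024, 'fy': 437.1538597423024, 'cx': 317.63604217803896, 'cy': 202.6811966508995, 'xyz': array([225.01453451, 751.82734522, 820.31486365]), 'attitude': array([[-0.96226876, -0.21626413,  0.16513224],
       [-0.27196723,  0.78344174, -0.55879591],
       [-0.00852398, -0.5826224 , -0.81269827]])}
{'clock': 0.1, 'q': array([-1.14672439,  0.707048  , -0.0276284 ,  1.48491142,  0.02204434,
        0.95089061, -0.07552517]), 'dq': array([ 0.00256092, -0.0016381 , -0.00126578, -0.00169891,  0.00137841,
        0.00026953,  0.0013932 ]), 'tau': array([ 1.83120159e-03, -8.84281540e+01,  1.23688180e+00, -2.36452568e+01,
        1.70672120e-02,  5.10923448e-03,  1.87704892e-06]), 'eef_pos': array([258.14322752, 513.54604067, 222.57957846]), 'tool_rot': array([[-8.93478667e-01,  4.49105476e-01, -3.77561432e-04],
       [ 4.49105631e-01,  8.93478240e-01, -8.75906843e-04],
       [-5.60316357e-05, -9.52169044e-04, -9.99999545e-01]]), 'wrist_force': array([-0.24018159, -0.03290297, -0.51884662]), 'wrist_torque': array([ 0.02638382, -0.0182778 ,  0.02279669]), 'grip_force': 0.0, 'opening': 0.9997971118988301}
```

View pics/top0.png

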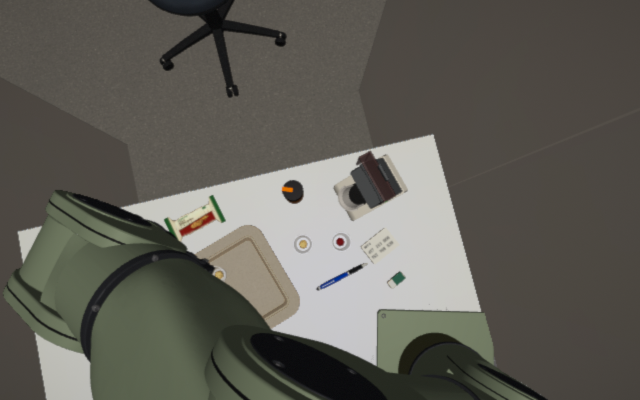

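View pics/side0.png

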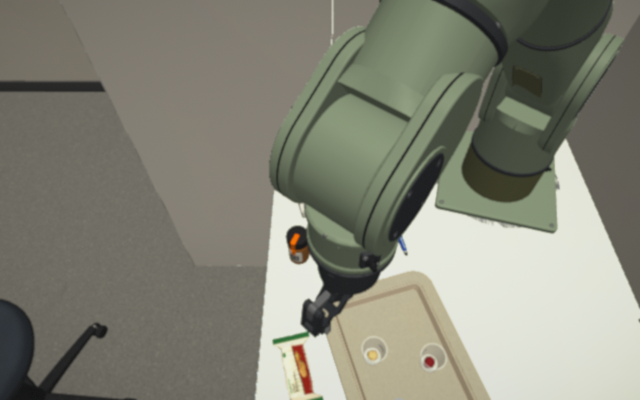

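Top view: jar at about (292,191) with its orange strip pointing left, reader at (370,185) with the hood up, the worktop cups at (303,244) and (341,241). Side view: the arm hides the reader, and the jar is at (297,243).

Run:
```python
from h import *
z=np.load("top0.npz"); im,d,P=z["im"],z["d"],z["P"]
cv2.imwrite("pics/c1.png",cv2.resize(im[135:265,265:425],None,fx=5,fy=4.6,interpolation=cv2.INTER_CUBIC))
for r in range(148,224,4): print(r,' '.join('%d,%d,%d'%tuple(P[r,c]) if not np.isnan(P[r,c,0]) else '-' for c in range(332,412,6)))
# jar: cap points
m=np.zeros(d.shape,bool); m[170:212,270:318]=1
cap=m&(P[...,2]>79)&(P[...,2]<95)
print("cap",cap.sum(),P[cap].min(0),P[cap].max(0),P[cap].mean(0), (P[cap].min(0)+P[cap].max(0))/2)
hsv=cv2.cvtColor(im,cv2.COLOR_BGR2HSV)
o=m&(hsv[...,0]>5)&(hsv[...,0]<20)&(hsv[...,1]>180)&(hsv[...,2]>150)
print("orange",o.sum()); q=P[o]; print(q.round(0).tolist()[:60])
```

```text
148 679,209,-745 679,183,-744 680,158,-744 682,132,-751 683,106,-748 684,80,-751 685,55,-753 507,142,2 508,127,0 508,113,1 509,98,0 509,84,0 510,70,0 510,55,-1
152 662,208,-746 663,183,-749 664,157,-748 666,131,-753 497,184,-2 497,170,1 433,194,286 498,141,-2 499,127,-1 498,113,2 499,99,1 499,84,1 499,70,1 501,55,-2
156 646,208,-755 486,227,-1 486,213,0 487,199,0 487,184,0 426,204,284 426,194,286 488,141,0 489,127,0 471,128,84 489,99,3 490,84,-1 490,69,0 490,55,1
160 475,242,2 476,227,0 477,213,-2 477,199,-1 478,184,-1 419,204,284 420,194,284 419,184,287 456,145,110 461,128,87 480,98,-1 479,84,3 481,69,0 481,55,0
164 466,241,0 466,227,1 467,213,0 467,198,0 425,207,215 413,204,283 413,194,285 413,184,286 411,176,298 451,129,92 454,114,81 471,83,-2 470,70,1 471,55,2
168 457,241,-2 457,227,-1 457,212,-2 457,198,1 429,201,158 425,191,177 406,194,285 406,184,286 403,176,300 440,131,106 444,114,84 460,84,1 461,69,0 461,55,1
172 446,241,1 447,227,1 448,212,-2 448,198,-1 420,201,160 419,190,167 399,194,283 399,184,284 400,174,284 430,133,115 435,115,85 451,83,-1 451,69,0 452,55,-1
176 437,24
[... 2230 characters left out ...]
5.0, 340.0, 86.0], [395.0, 338.0, 85.0], [395.0, 336.0, 86.0], [395.0, 333.0, 87.0], [395.0, 331.0, 85.0], [392.0, 353.0, 87.0], [392.0, 351.0, 87.0], [392.0, 348.0, 86.0], [392.0, 346.0, 89.0], [392.0, 344.0, 89.0], [393.0, 342.0, 84.0], [393.0, 340.0, 85.0], [393.0, 338.0, 84.0], [393.0, 335.0, 86.0], [393.0, 333.0, 86.0], [393.0, 331.0, 85.0], [390.0, 353.0, 87.0], [390.0, 351.0, 84.0], [390.0, 348.0, 87.0], [390.0, 346.0, 89.0], [390.0, 344.0, 88.0], [390.0, 342.0, 88.0], [390.0, 339.0, 90.0], [390.0, 338.0, 87.0], [390.0, 335.0, 90.0], [391.0, 333.0, 85.0], [390.0, 331.0, 86.0], [388.0, 342.0, 86.0], [388.0, 340.0, 85.0], [388.0, 338.0, 84.0], [388.0, 335.0, 86.0], [389.0, 333.0, 83.0]]
```

View pics/c1.png

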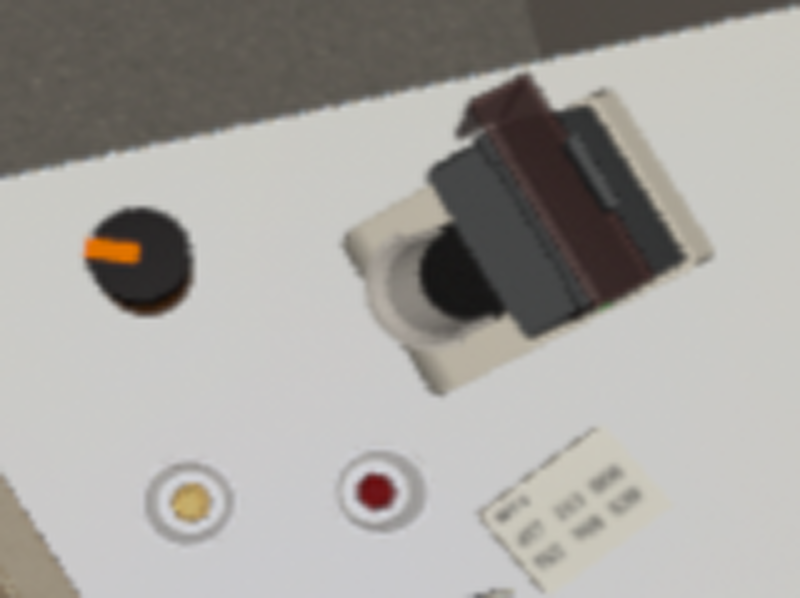

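Crop: the jar strip points left (+y), with the cap at (140,258). The reader is yawed about 28°, its cradle faces lower left, and the hood stands up at (580,190).

Run:
```python
from h import *
z=np.load("top0.npz"); im,d,P=z["im"],z["d"],z["P"]
m=np.zeros(d.shape,bool); m[145:225,325:415]=1
h=m&(P[...,2]>277)&(P[...,2]<292)
q=P[h][:,:2]; r=cv2.minAreaRect(q.astype(np.float32)); print("hoodtop",len(q),r,np.median(P[h][:,2]))
b=m&(P[...,2]>8)&(P[...,2]<120)&(P[...,0]>330)
q=P[b][:,:2]; r=cv2.minAreaRect(q.astype(np.float32)); print("base",len(q),r)
t=m&(P[...,2]>303); print("tab hi",P[m][:,2][P[m][:,2]<400].max())
t=m&(P[...,2]>294)&(P[...,2]<400); print(t.sum(),np.median(P[t],0))
yaw=np.deg2rad(28)
for yd in (26,28,30):
  y=np.deg2rad(yd); X=np.array([np.cos(y),np.sin(y)]);Y=np.array([-np.sin(y),np.cos(y)])
  a=q@X; c=q@Y; print(yd,[np.percentile(a,p).round(1) for p in(0.5,99.5)],[np.percentile(c,p).round(1) for p in(0.5,99.5)])
for lo,hi,n in((150,182,"headtop"),):
  s=m&(P[...,2]>lo)&(P[...,2]<hi); S=P[s]; S=S[np.isfinite(S[:,0])]
  A=np.c_[S[:,:2],np.ones(len(S))]; k=np.linalg.lstsq(A,S[:,2],rcond=None)[0]
  e=abs(A@k-S[:,2])<5; k=np.linalg.lstsq(A[e],S[e,2],rcond=None)[0]; print(n,k,np.rad2deg(np.arctan2(k[0],-k[1])))
c=[ (303,244),(341,241)]
for u,v in c: print(P[v-2:v+3,u-2:u+3].reshape(-1,3).mean(0))
```

```text
hoodtop 714 ((393.3528747558594, 178.83335876464844), (87.99114227294922, 24.173734664916992), 30.435667037963867) 284.9220810136702
base 1401 ((401.9502258300781, 163.49038696289062), (93.91059875488281, 144.65048217773438), 30.24114227294922)
tab hi 302.889365181876
62 [397.55345728 171.62031708 299.72241751]
26 [np.float64(383.9), np.float64(482.0)] [np.float64(-102.0), np.float64(41.8)]
28 [np.float64(383.7), np.float64(478.4)] [np.float64(-116.8), np.float64(26.6)]
30 [np.float64(383.2), np.float64(476.3)] [np.float64(-131.2), np.float64(11.5)]
headtop [  0.3441734   -0.59102414 134.23768266] 30.21369434612894
[274.57387539 305.39013281  14.66010112]
[283.832733   217.64306101  12.85338802]
```

>>> arm_command --moves '[{"delta_pos": [0.19,-0.26,0],"twist": 0.088,"grip": 1},{"delta_pos": [0.19,-0.26,0],"twist": 0.088,"grip": 1},{"delta_pos": [0.19,-0.26,0],"twist": 0.088,"grip": 1},{"delta_pos": [0.19,-0.26,0],"twist": 0.088,"grip": 1},{"delta_pos": [0.19,-0.26,0],"twist": 0.088,"grip": 1},{"delta_pos": [0.19,-0.26,0],"twist": 0.088,"grip": 1},{"delta_pos": [0.19,-0.26,0],"twist": 0.088,"grip": 1},{"delta_pos": [0.19,-0.26,0],"twist": 0.088,"grip": 1},{"delta_pos": [0.19,-0.26,0],"twist": 0.088,"grip": 1},{"delta_pos": [0.19,-0.26,0],"twist": 0.088,"grip": 1},{"delta_pos": [0.19,-0.26,0],"twist": 0.088,"grip": 1},{"delta_pos": [0.19,-0.26,0],"twist": 0.088,"grip": 1}]'

```text
clock: 1.6
eef_pos: [372.5, 357.2, 222.8]
tool_rot: [[-0.365, -0.931, -0.0], [-0.931, 0.365, -0.0], [0.0, 0.0, -1.0]]
wrist_force: [0.7, 0.5, 0.5]
opening: 1.002
grip_force: 0.0
```

Run:
```python
from h import *
s=sense(); print(s["clock"],s["eef_pos"],s["q"],s["tool_rot"].round(3).tolist())
im,d,P,c=cloud("wrist"); print(c["xyz"],c["attitude"].round(3).tolist())
np.savez("w1.npz",im=im,d=d,P=P); cv2.imwrite("pics/w1.png",im)
im,d,P,c=cloud("side"); np.savez("side1.npz",im=im,d=d,P=P); cv2.imwrite("pics/s1.png",im)
```

```text
1.6 [372.49821724 357.16693572 222.78566153] [-0.52223728  0.66131599 -0.55774375  1.6883827   0.42268546  0.91506504
  1.52077388] [[-0.365, -0.931, -0.0], [-0.931, 0.365, -0.0], [0.0, 0.0, -1.0]]
[340.94783438 280.47486937 373.67242895] [[-0.931, 0.345, 0.116], [0.364, 0.882, 0.298], [0.001, 0.32, -0.947]]
```

View pics/w1.png

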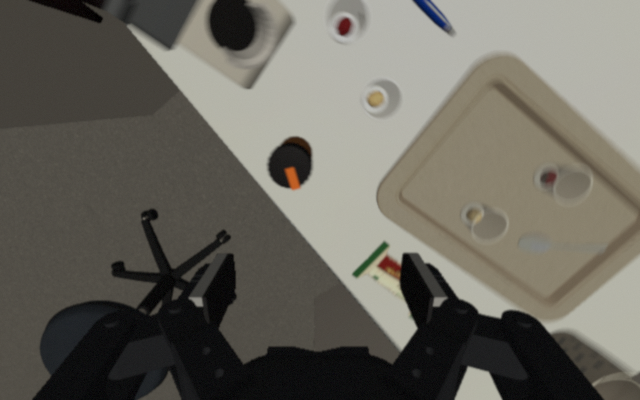

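Wrist view: jar at (292,160) with its strip pointing down at (293,180), the cradle cavity at (235,25), the cups at (345,27) and (378,97). Next I refine the positions.

Run:
```python
from h import *
y=np.deg2rad(30.3); X=np.array([np.cos(y),np.sin(y)]);Y=np.array([-np.sin(y),np.cos(y)])
for f in("w1","top0"):
  z=np.load(f+".npz"); im,d,P=z["im"],z["d"],z["P"]
  hsv=cv2.cvtColor(im,cv2.COLOR_BGR2HSV)
  near=np.hypot(P[...,0]-391,P[...,1]-330)<40
  cap=near&(P[...,2]>80)&(P[...,2]<95)
  (cx,r),_=cv2.minEnclosingCircle(P[cap][:,:2].astype(np.float32)),0
  o=near&(P[...,2]>79)&(hsv[...,0]>3)&(hsv[...,0]<20)&(hsv[...,1]>170)&(hsv[...,2]>120)
  q=P[o][:,:2]; print(f,"cap",cx,r,"z",np.median(P[cap][:,2]),"box",cv2.minAreaRect(q.astype(np.float32)),q.mean(0), np.rad2deg(np.arctan2(*(q.mean(0)-np.array(cx))[::-1])))
  # reader: section along Y at X=429.5
  a=P[...,0]*X[0]+P[...,1]*X[1]; b=P[...,0]*Y[0]+P[...,1]*Y[1]
  s=(abs(a-429.5)<6)&(b>-110)&(b<40)&(P[...,2]>-5)
  B=b[s];Z=P[...,2][s]
  for lo in range(-110,30,4):
    k=(B>=lo)&(B<lo+4)
    if k.any(): print(lo+2,np.percentile(Z[k],[5,50,95]).round(),k.sum(),end='; ')
  print()
  # lip: points z 60..95, b>-30 ; saddle circle
  s=(P[...,2]>60)&(P[...,2]<95)&(b>-40)&(b<25)&(abs(a-429.5)<60)
  print("lip",s.sum(),a[s].min(),a[s].max(),b[s].max(), P[...,2][s].max())
  hd=(P[...,2]>148)&(P[...,2]<160)&(abs(a-429.5)<60)&(b>-60)&(b<20)
  if hd.any(): print("headfront b",np.percentile(b[hd],[90,97,100]),"a",np.percentile(a[hd],[1,99]),P[...,2][hd&(b>np.percentile(b[hd],92))].mean())
```

```text
w1 cap (390.4497375488281, 331.97662353515625) 23.6611328125 z 85.90528941652363 box ((392.8945007324219, 342.15948486328125), (22.448970794677734, 9.92674732208252), 83.1637191772461) [392.9311247  341.90167762] 75.96308481688978
-68 [59. 60. 61.] 8; -64 [57. 59. 61.] 36; -60 [55. 57. 59.] 67; -56 [53. 55. 57.] 71; -52 [51. 53. 54.] 73; -48 [48. 50. 52.] 71; -44 [47. 48. 50.] 68; -40 [44. 45. 47.] 65; -36 [42. 44. 45.] 64; -32 [39. 41. 43.] 67; -28 [ 37.  39. 154.] 64; -24 [35. 36. 38.] 58; -20 [33. 34. 36.] 57; -16 [32. 34. 37.] 35; -12 [38. 41. 44.] 30; -8 [45. 48. 52.] 31; -4 [52. 56. 58.] 32; 0 [-1. 60. 65.] 58; 4 [-1. 66. 69.] 82; 8 [-1. 70. 72.] 90; 12 [-1. 70. 73.] 83; 16 [-1. -0.  1.] 37; 20 [-1. -0.  1.] 37; 24 [-1. -0.  1.] 38; 28 [-1. -0.  1.] 37; 
lip 1241 400.44763042693813 460.06715131151054 12.892160583419468 86.18517270593821
headfront b [-27.53398927 -26.64427172 -25.97704057] a [436.13646889 472.8243192 ] 153.97730479265851
top0 cap (390.705322265625, 330.4109191894531) 23.136573791503906 z 85.78329495341347 box ((392.4940185546875, 341.89990234375), (9.24207496643
[... 159 characters left out ...]
23.] 5; -96 [125. 125. 125.] 1; -56 [298. 299. 300.] 4; -52 [171. 291. 302.] 50; -48 [164. 283. 286.] 29; -44 [ 47. 165. 286.] 41; -40 [ 44. 162. 285.] 41; -36 [ 41. 159. 286.] 38; -32 [ 38. 156. 285.] 31; -28 [ 34.  39. 156.] 19; -24 [32. 35. 38.] 10; -20 [32. 34. 38.] 9; -16 [34. 37. 38.] 7; -12 [40. 43. 47.] 8; -8 [48. 50. 55.] 7; -4 [54. 57. 58.] 8; 0 [61. 63. 67.] 7; 4 [-1. 67. 71.] 15; 8 [-3. 70. 72.] 19; 12 [-3. -0. 71.] 13; 16 [-2. -1.  3.] 7; 20 [-2. -1.  3.] 10; 24 [-2. -0.  2.] 8; 28 [-2.  1.  2.] 9; 
lip 207 399.8653742250806 459.03922066851356 10.683155492028192 86.8633333158001
headfront b [-28.94151877 -28.02251469 -27.51251854] a [387.50846649 472.027883  ] 154.02309179851443
```

>>> arm_command --moves '[{"delta_pos": [0.09,-0.13,-0.1],"twist": 0.075,"grip": 1},{"delta_pos": [0.09,-0.13,-0.1],"twist": 0.074,"grip": 1},{"delta_pos": [0.09,-0.13,-0.1],"twist": 0,"grip": 1},{"delta_pos": [0.09,-0.13,-0.1],"twist": 0,"grip": 1},{"delta_pos": [0,0,-0.35],"twist": 0,"grip": 1},{"delta_pos": [0,0,-0.35],"twist": 0,"grip": 1},{"delta_pos": [0,0,-0.35],"twist": 0,"grip": 1},{"delta_pos": [0,0,-0.35],"twist": 0,"grip": 1},{"delta_pos": [0,0,-0.35],"twist": 0,"grip": 1},{"delta_pos": [0,0,-0.35],"twist": 0,"grip": 1},{"delta_pos": [0,0,-0.35],"twist": 0,"grip": 1},{"delta_pos": [0,0,-0.25],"twist": 0,"grip": 1}]'

```text
clock: 3.2
eef_pos: [390.2, 331.6, 67.2]
tool_rot: [[-0.145, -0.989, -0.0], [-0.989, 0.145, -0.0], [0.0, -0.0, -1.0]]
wrist_force: [0.5, -0.7, 0.4]
opening: 0.999
grip_force: 0.0
```

>>> arm_command --moves '[{"delta_pos": [0,0,0],"twist": 0,"grip": -0.5},{"delta_pos": [0,0,0],"twist": 0,"grip": -0.5},{"delta_pos": [0,0,0],"twist": 0,"grip": -0.5},{"delta_pos": [0,0,0],"twist": 0,"grip": -0.5},{"delta_pos": [0,0,0],"twist": 0,"grip": -0.5}]' --grip_force 25

```text
clock: 3.82
eef_pos: [390.6, 332.0, 68.7]
tool_rot: [[-0.144, -0.99, 0.001], [-0.99, 0.144, 0.001], [-0.001, -0.001, -1.0]]
wrist_force: [-0.6, -0.4, 5.4]
opening: 0.495
grip_force: 24.7
```

>>> arm_command --moves '[{"delta_pos": [-0.01,-0.067,0.01],"twist": 0,"grip": -0.5},{"delta_pos": [-0.01,-0.067,0.012],"twist": 0,"grip": -0.5},{"delta_pos": [-0.01,-0.067,0.01],"twist": 0,"grip": -0.5},{"delta_pos": [-0.01,-0.067,0.01],"twist": 0,"grip": -0.5},{"delta_pos": [-0.01,-0.067,0.006],"twist": 0,"grip": -0.5},{"delta_pos": [-0.01,-0.067,0.003],"twist": 0,"grip": -0.5}]'

```text
clock: 4.58
eef_pos: [387.0, 310.9, 70.3]
tool_rot: [[-0.143, -0.99, -0.001], [-0.99, 0.143, -0.001], [0.001, 0.0, -1.0]]
wrist_force: [-1.0, 0.1, -1.4]
opening: 0.496
grip_force: 25.6
```

Run:
```python
from h import *
s=sense(); print(s["clock"],s["eef_pos"],s["wrist_force"],s["wrist_torque"],s["opening"])
a=cloud("wrist")[0]; b=cloud("side")[0]
cv2.imwrite("pics/m2.png",np.hstack([cv2.resize(a,(400,250)),cv2.resize(b[190:290,240:400],(400,250))]))
```

```text
4.575 [386.9758223  310.89564627  70.28939767] [-0.96527647  0.11010524 -1.37737378] [ 0.09972195 -0.00745914  0.04139016] 0.4959586195700305
```

View pics/m2.png

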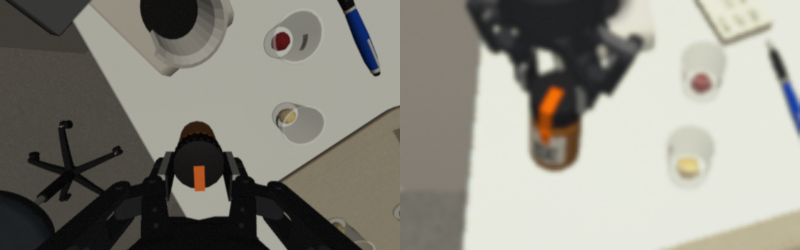

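Wrist (left): the cap is centred between the fingers with the strip at (200,178) along tool x. Side (right): the jar looks nearly upright. I'll measure the tilt from the cap-top plane.

```bash
cat >> h.py <<'E'
def tilt(save=None):
    s=sense(); im,d,P,c=cloud("wrist"); t=s["eef_pos"]; R=s["tool_rot"]
    L=(P-t)@R   # tool coords
    m=(abs(L[...,0])<30)&(abs(L[...,1])<17)&(L[...,2]<14)&(L[...,2]>-45)
    S=L[m]; 
    rng=np.random.default_rng(0); best=None
    for _ in range(300):
        a=S[rng.choice(len(S),3,0)]; n=np.cross(a[1]-a[0],a[2]-a[0]); l=np.linalg.norm(n)
        if l<20: continue
        n/=l
        if abs(n[2])<.5: continue
        e=abs((S-a[0])@n)<1.2
        if best is None or e.sum()>best.sum(): best=e
    Q=S[best]; c0=Q.mean(0); n=np.linalg.svd(Q-c0)[2][2]; n*=-np.sign(n[2])
    print("clock",s["clock"],"tcp",t.round(1),"F",s["wrist_force"].round(1),"grip",round(s["grip_force"],1))
    print("cap plane: n",best.sum(),"centre(tool)",((Q.max(0)+Q.min(0))/2).round(1),"tilt about y deg",np.rad2deg(np.arctan2(n[0],-n[2])).round(1),"side",np.rad2deg(np.arcsin(n[1])).round(1))
    if save: cv2.imwrite(save,im)
    return im,P
E
python3 -c "
from h import *
tilt()"
```

```text
clock 4.675 tcp [387.1 310.8  70.3] F [-0.5  0.1 -1.4] grip 25.6
cap plane: n 4254 centre(tool) [ -1.    0.  -17.9] tilt about y deg 6.9 side 1.2
```

>>> arm_command --moves '[{"delta_pos": [0,0,-0.06],"twist": 0,"grip": -0.5},{"delta_pos": [-0.01,-0.067,0.005],"twist": 0,"grip": -0.5},{"delta_pos": [-0.01,-0.067,0],"twist": 0,"grip": -0.5},{"delta_pos": [-0.01,-0.067,0],"twist": 0,"grip": -0.5}]'

```text
clock: 5.22
eef_pos: [386.6, 303.1, 68.9]
tool_rot: [[-0.143, -0.99, 0.003], [-0.99, 0.143, 0.003], [-0.004, -0.002, -1.0]]
wrist_force: [2.0, 2.1, 22.5]
opening: 0.498
grip_force: 29.6
```

```bash
python3 -c "
from h import *
tilt()"
```

```text
clock 5.225 tcp [386.6 303.1  68.9] F [ 2.   2.1 22.5] grip 29.6
cap plane: n 4432 centre(tool) [ -1.3   0.  -18.8] tilt about y deg 12.0 side 0.7
```

>>> arm_command --moves '[{"delta_pos": [-0.01,-0.067,0.01],"twist": 0,"grip": -0.5},{"delta_pos": [-0.01,-0.067,0.005],"twist": 0,"grip": -0.5},{"delta_pos": [-0.01,-0.067,0],"twist": 0,"grip": -0.5},{"delta_pos": [-0.01,-0.067,-0.003],"twist": 0,"grip": -0.5},{"delta_pos": [-0.01,-0.067,-0.006],"twist": 0,"grip": -0.5}]'

```text
clock: 5.9
eef_pos: [383.1, 284.7, 68.0]
tool_rot: [[-0.143, -0.99, -0.0], [-0.99, 0.143, 0.0], [-0.0, 0.0, -1.0]]
wrist_force: [0.3, 2.2, 0.4]
opening: 0.498
grip_force: 29.2
```

```bash
python3 -c "
from h import *
tilt()"
```

```text
clock 5.9 tcp [383.1 284.7  68. ] F [0.3 2.2 0.4] grip 29.2
cap plane: n 4562 centre(tool) [ -1.7   0.  -19.3] tilt about y deg 22.7 side 1.0
```

>>> arm_command --moves '[{"delta_pos": [-0.01,-0.067,-0.05],"twist": 0,"grip": -0.5},{"delta_pos": [-0.01,-0.067,-0.012],"twist": 0,"grip": -0.5},{"delta_pos": [-0.01,-0.067,-0.014],"twist": 0,"grip": -0.5}]'

```text
clock: 6.32
eef_pos: [381.9, 274.6, 64.4]
tool_rot: [[-0.143, -0.99, 0.001], [-0.99, 0.143, 0.0], [-0.0, -0.001, -1.0]]
wrist_force: [1.3, -0.0, 6.0]
opening: 0.493
grip_force: 32.4
```

```bash
python3 -c "
from h import *
tilt()"
```

```text
clock 6.325 tcp [381.9 274.6  64.4] F [ 1.3 -0.   6. ] grip 32.4
cap plane: n 4701 centre(tool) [ -1.8   0.  -20.6] tilt about y deg 29.0 side 0.7
```

>>> arm_command --moves '[{"delta_pos": [0,0,0.35],"twist": 0,"grip": -0.5},{"delta_pos": [0,0,0.35],"twist": 0,"grip": -0.5},{"delta_pos": [0,0,0.35],"twist": -0.098,"grip": -0.5},{"delta_pos": [0,0,0.35],"twist": -0.098,"grip": -0.5},{"delta_pos": [0,0,0.35],"twist": -0.098,"grip": -0.5},{"delta_pos": [0,0,0.35],"twist": -0.098,"grip": -0.5},{"delta_pos": [0,0,0],"twist": -0.098,"grip": -0.5},{"delta_pos": [0,0,0],"twist": -0.098,"grip": -0.5},{"delta_pos": [0,0,0],"twist": -0.098,"grip": -0.5},{"delta_pos": [0,0,0],"twist": -0.098,"grip": -0.5},{"delta_pos": [0,0,0],"twist": -0.098,"grip": -0.5},{"delta_pos": [0,0,0],"twist": -0.098,"grip": -0.5}]'

```text
clock: 7.88
eef_pos: [381.4, 274.3, 169.0]
tool_rot: [[-0.993, 0.117, -0.001], [0.117, 0.993, -0.001], [0.001, -0.001, -1.0]]
wrist_force: [-0.7, -0.5, -1.5]
opening: 0.493
grip_force: 31.6
```

>>> arm_command --moves '[{"delta_pos": [-0.104,-0.076,0],"twist": -0.098,"grip": -0.5},{"delta_pos": [-0.104,-0.076,0],"twist": -0.098,"grip": -0.5},{"delta_pos": [-0.104,-0.076,0],"twist": -0.098,"grip": -0.5},{"delta_pos": [-0.104,-0.076,0],"twist": -0.098,"grip": -0.5},{"delta_pos": [-0.104,-0.076,0],"twist": -0.098,"grip": -0.5},{"delta_pos": [-0.104,-0.076,0],"twist": -0.1,"grip": -0.5},{"delta_pos": [0,0,0],"twist": 0,"grip": -0.5}]'

```text
clock: 8.75
eef_pos: [350.1, 251.7, 169.1]
tool_rot: [[-0.508, 0.862, -0.001], [0.862, 0.508, -0.001], [-0.0, -0.001, -1.0]]
wrist_force: [-0.1, 0.6, -2.8]
opening: 0.496
grip_force: 31.6
```

```bash
cat >> h.py <<'E'
yr=np.deg2rad(30.3); RX=np.array([np.cos(yr),np.sin(yr)]); RY=np.array([-np.sin(yr),np.cos(yr)])
def where():
    s=sense(); p=s["eef_pos"]; R=s["tool_rot"]
    print("a %.1f b %.1f z %.1f toolx angle %.1f"%(p[:2]@RX,p[:2]@RY,p[2],np.rad2deg(np.arctan2(R[1,0],R[0,0]))))
E
python3 - <<'E'
from h import *
im,P=tilt("pics/w3.png"); where()
s=sense(); L=(P-s["eef_pos"])@s["tool_rot"]
hsv=cv2.cvtColor(im,cv2.COLOR_BGR2HSV)
o=(hsv[...,0]>3)&(hsv[...,0]<20)&(hsv[...,1]>170)&(hsv[...,2]>100)&(np.linalg.norm(L,axis=-1)<60)
Q=L[o]; t=np.deg2rad(29); A=np.array([np.cos(t),0,np.sin(t)])
u=Q@A; k=np.polyfit(u,Q[:,1],1); print("strip",o.sum(),"angle",np.rad2deg(np.arctan(k[0])),u.min(),u.max(),Q[:,1].mean(),Q[:,1].min(),Q[:,1].max())
m=(abs(L[...,1])<4)&(abs(L[...,0])<32)&(L[...,2]<5)&(L[...,2]>-45)
S=L[m]; ix=np.argsort(S[:,0]); S=S[ix][::max(1,len(S)//40)]; print(S.round(0)[:, [0,2]].tolist())
print(s["q"])
E
```

```text
clock 8.75 tcp [350.1 251.7 169.1] F [-0.1  0.6 -2.8] grip 31.6
cap plane: n 4652 centre(tool) [ -1.7   0.  -20.6] tilt about y deg 25.0 side 1.0
a 429.6 b 40.7 z 169.2 toolx angle 120.7
strip 844 angle -1.8599299673673022 -34.518694377273356 -10.821637387946307 -1.1943153497147414 -6.222708189781599 3.6427174571487098
[[-23.0, -29.0], [-21.0, -31.0], [-20.0, -30.0], [-19.0, -28.0], [-18.0, -29.0], [-17.0, -28.0], [-16.0, -28.0], [-15.0, -27.0], [-14.0, -27.0], [-13.0, -27.0], [-12.0, -25.0], [-11.0, -25.0], [-10.0, -26.0], [-9.0, -24.0], [-8.0, -25.0], [-7.0, -24.0], [-6.0, -23.0], [-5.0, -21.0], [-4.0, -23.0], [-3.0, -22.0], [-2.0, -19.0], [-1.0, -21.0], [-0.0, -19.0], [1.0, -19.0], [2.0, -18.0], [3.0, -19.0], [4.0, -18.0], [5.0, -18.0], [6.0, -17.0], [7.0, -18.0], [8.0, -16.0], [9.0, -16.0], [10.0, -14.0], [11.0, -15.0], [12.0, -14.0], [13.0, -14.0], [14.0, -14.0], [15.0, -13.0], [16.0, -13.0], [18.0, -12.0], [18.0, -12.0]]
[-0.78319595  0.60787793  0.14436512  2.05482044 -0.17470371  0.49090465
  0.02536927]
```

View pics/w3.png

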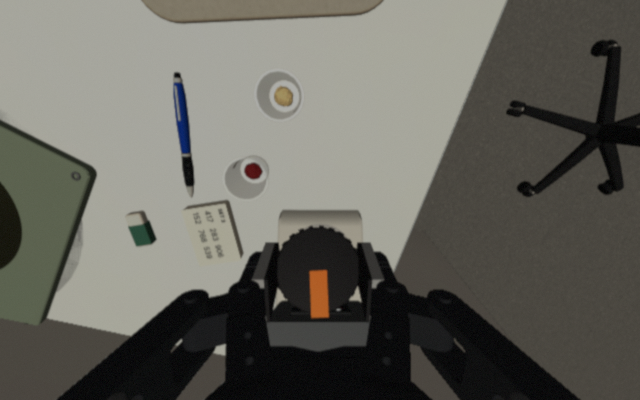

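Wrist view: the jar is held tilted at (318,270) with the strip straight along tool x and the saddle lip just beyond it at (318,220). Both cups are clear at (278,95) and (247,175).

>>> arm_command --moves '[{"delta_pos": [0.046,-0.08,-0.14],"twist": 0,"grip": -0.5},{"delta_pos": [0.046,-0.08,-0.14],"twist": -0.004,"grip": -0.5},{"delta_pos": [0.046,-0.08,-0.14],"twist": 0,"grip": -0.5},{"delta_pos": [0.046,-0.08,-0.14],"twist": 0,"grip": -0.5},{"delta_pos": [0.022,-0.038,-0.076],"twist": 0,"grip": -0.5},{"delta_pos": [0.022,-0.038,-0.076],"twist": 0,"grip": -0.5}]'

```text
clock: 9.55
eef_pos: [363.0, 232.9, 133.8]
tool_rot: [[-0.502, 0.865, 0.002], [0.865, 0.502, 0.002], [0.0, 0.003, -1.0]]
wrist_force: [4.4, 4.7, 0.6]
opening: 0.501
grip_force: 31.9
```

```bash
python3 -c "
from h import *
tilt(); where()"
```

```text
clock 9.55 tcp [363.  232.9 133.8] F [4.4 4.7 0.6] grip 31.9
cap plane: n 4654 centre(tool) [ -1.6   0.  -20.8] tilt about y deg 25.4 side 0.8
a 430.8 b 17.6 z 133.4 toolx angle 120.1
```

>>> arm_command --moves '[{"delta_pos": [0.027,0.016,0],"twist": 0,"grip": -0.5},{"delta_pos": [0.022,-0.038,-0.076],"twist": 0,"grip": -0.5},{"delta_pos": [0.022,-0.038,-0.076],"twist": 0,"grip": -0.5},{"delta_pos": [0.022,-0.038,-0.076],"twist": 0,"grip": -0.5}]'

```text
clock: 10.1
eef_pos: [366.9, 227.2, 122.0]
tool_rot: [[-0.501, 0.865, 0.0], [0.865, 0.501, 0.0], [0.0, 0.0, -1.0]]
wrist_force: [3.5, 2.7, 1.7]
opening: 0.493
grip_force: 31.8
```

```bash
python3 -c "
from h import *
tilt(); where()"
```

```text
clock 10.1 tcp [366.9 227.2 122. ] F [3.5 2.7 1.7] grip 31.8
cap plane: n 4690 centre(tool) [ -1.7   0.  -20.7] tilt about y deg 25.4 side 0.9
a 431.4 b 10.8 z 121.7 toolx angle 120.1
```

>>> arm_command --moves '[{"delta_pos": [0.032,-0.032,-0.076],"twist": 0,"grip": -0.5},{"delta_pos": [0,0,0],"twist": 0,"grip": 0.2},{"delta_pos": [0,0,0],"twist": 0,"grip": 0.2},{"delta_pos": [0,0,0],"twist": 0,"grip": 0.2},{"delta_pos": [0,0,0],"twist": 0,"grip": 0.2}]'

```text
clock: 10.78
eef_pos: [368.1, 225.7, 118.5]
tool_rot: [[-0.502, 0.865, -0.0], [0.865, 0.502, -0.0], [0.0, -0.0, -1.0]]
wrist_force: [-0.3, -0.7, 0.7]
opening: 0.599
grip_force: 0.0
```

```bash
python3 -c "
from h import *
tilt('pics/w4.png'); where()"
```

```text
clock 10.775 tcp [368.1 225.7 118.5] F [-0.3 -0.7  0.7] grip 0.0
cap plane: n 3576 centre(tool) [-1.6 -0.   0.2] tilt about y deg 31.6 side -0.7
a 431.7 b 9.1 z 118.5 toolx angle 120.1
```

>>> arm_command --moves '[{"delta_pos": [0,0,0.2],"twist": 0,"grip": 0.4},{"delta_pos": [0,0,0.3],"twist": 0,"grip": 0.4},{"delta_pos": [-0.1,0.17,0.3],"twist": 0,"grip": 0.4},{"delta_pos": [-0.15,0.26,0.3],"twist": 0,"grip": 1},{"delta_pos": [-0.15,0.26,0.3],"twist": 0,"grip": 1},{"delta_pos": [0,0,0],"twist": 0,"grip": 1}]'

```text
clock: 11.58
eef_pos: [348.1, 261.0, 189.5]
tool_rot: [[-0.503, 0.864, 0.001], [0.864, 0.503, 0.001], [0.001, 0.002, -1.0]]
wrist_force: [0.1, -0.8, 0.3]
opening: 1.0
grip_force: 0.0
```

Run:
```python
from h import *
where()
for n in("wrist","top"):
  im,d,P,c=cloud(n); np.savez(n+"5.npz",im=im,d=d,P=P); print(c["xyz"])
  a=P[...,:2]@RX; b=P[...,:2]@RY; hsv=cv2.cvtColor(im,cv2.COLOR_BGR2HSV)
  # cradle coords
  O=np.append(430.7*RX-38*RY,44.6); t=np.deg2rad(30)
  zc=np.append(np.sin(t)*RY,np.cos(t)); xc=np.append(-np.cos(t)*RY,np.sin(t)); yc=np.append(RX,0)
  C=(P-O)@np.stack([xc,yc,zc],1)
  o=(hsv[...,0]>3)&(hsv[...,0]<20)&(hsv[...,1]>170)&(hsv[...,2]>90)&(abs(C[...,0])<40)&(abs(C[...,1])<40)&(C[...,2]>60)&(C[...,2]<100)
  cap=(np.hypot(C[...,0],C[...,1])<28)&(C[...,2]>80)&(C[...,2]<94)
  if cap.sum()>20:
    S=C[cap]; print(n,"cap",cap.sum(),S.min(0).round(1),S.max(0).round(1),"med",np.median(S,0).round(1))
    A=np.c_[S[:,:2],np.ones(len(S))]; print("plane",np.linalg.lstsq(A,S[:,2],rcond=None)[0])
  if o.sum()>5:
    Q=C[o]; k=np.polyfit(Q[:,0],Q[:,1],1); print("strip",o.sum(),np.rad2deg(np.arctan(k[0])),Q.mean(0),Q.min(0),Q.max(0))
  cv2.imwrite(f"pics/{n}5.png",im)
a=cv2.imread("pics/wrist5.png"); 
b=cv2.imread("pics/top5.png")[140:240,310:430]
cv2.imwrite("pics/m5.png",np.hstack([cv2.resize(a,(480,300)),cv2.resize(b,(320,300))]))
```

```text
a 432.2 b 49.7 z 189.5 toolx angle 120.2
[304.92013624 331.74667567 340.41505516]
wrist cap 2142 [-26.4 -23.2  80.9] [20.1 21.9 89.4] med [-3.4 -0.3 86.6]
plane [2.91133400e-02 9.04079251e-03 8.66331309e+01]
strip 302 4.398748889108777 [ 7.93363972  0.39150151 87.24364466] [-3.44174837 -4.65279322 85.15356534] [19.14330204  5.65218884 89.41617598]
[280.36986774 286.18871709 963.38868232]
```

View pics/m5.png

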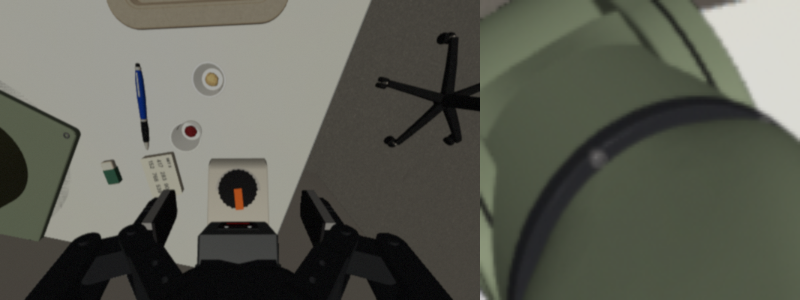

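Wrist (left): the jar is seated in the cradle at (238,190), its strip at (238,198) pointing squarely at the scan head. The cups haven't moved. The top view on the right is blocked by the arm. Seating error is about 0.6 mm along the axis and about 4° in turn. Now the hood: up and over, then down behind it.

>>> arm_command --moves '[{"delta_pos": [0,0,0.4],"twist": 0,"grip": -1},{"delta_pos": [0,0,0.4],"twist": 0,"grip": -1},{"delta_pos": [0,0,0.4],"twist": 0,"grip": -1},{"delta_pos": [0,0,0.4],"twist": 0,"grip": -1},{"delta_pos": [0,0,0.4],"twist": 0,"grip": -1},{"delta_pos": [0,0,0.4],"twist": 0,"grip": -1},{"delta_pos": [0,0,0.4],"twist": 0,"grip": -1},{"delta_pos": [0,0,0.4],"twist": 0,"grip": -1},{"delta_pos": [0,0,0],"twist": 0,"grip": -1}]'

```text
clock: 12.8
eef_pos: [348.8, 259.7, 348.8]
tool_rot: [[-0.501, 0.866, 0.001], [0.866, 0.501, 0.0], [0.0, 0.001, -1.0]]
wrist_force: [-0.6, -0.3, -0.6]
opening: -0.0
grip_force: 0.0
```

Run:
```python
from h import *
where(); im,d,P,c=cloud("wrist"); b=P[...,:2]@RY; a=P[...,:2]@RX
h=(P[...,2]>255)&(P[...,2]<312)&(b<-15)&(b>-80)&(abs(a-430)<50)
print(h.sum(), P[...,2][h].max() if h.any() else 0, np.percentile(b[h],[2,50,98]) if h.any() else 0)
print(sense()["q"])
```

```text
a 432.2 b 48.3 z 348.8 toolx angle 120.0
254 301.5654088110273 [-52.76196582 -32.68372921 -30.4712553 ]
[-0.87273117  0.35695567  0.24193362  1.71920196 -0.09510522  1.07723128
 -0.07573944]
```

>>> arm_command --moves '[{"delta_pos": [0.158,-0.276,0],"twist": 0,"grip": -1},{"delta_pos": [0.158,-0.276,0],"twist": 0,"grip": -1},{"delta_pos": [0.158,-0.276,0],"twist": 0,"grip": -1},{"delta_pos": [0.158,-0.276,0],"twist": 0,"grip": -1},{"delta_pos": [0.158,-0.276,0],"twist": 0,"grip": -1},{"delta_pos": [0.158,-0.276,0],"twist": 0,"grip": -1},{"delta_pos": [0.158,-0.276,0],"twist": 0,"grip": -1},{"delta_pos": [0.158,-0.276,0],"twist": 0,"grip": -1},{"delta_pos": [0.158,-0.276,0],"twist": 0,"grip": -1}]'

```text
clock: 13.98
eef_pos: [419.6, 134.3, 347.8]
tool_rot: [[-0.501, 0.866, -0.001], [0.866, 0.501, -0.001], [-0.0, -0.001, -1.0]]
wrist_force: [-0.0, 0.1, -1.1]
opening: 0.001
grip_force: 0.0
```

>>> arm_command --moves '[{"delta_pos": [0,0,-0.33],"twist": 0,"grip": -1},{"delta_pos": [0,0,-0.33],"twist": 0,"grip": -1},{"delta_pos": [0,0,-0.33],"twist": 0,"grip": -1},{"delta_pos": [0,0,-0.3],"twist": 0,"grip": -1}]'

```text
clock: 14.48
eef_pos: [419.2, 134.6, 282.8]
tool_rot: [[-0.501, 0.866, -0.001], [0.866, 0.501, -0.001], [-0.0, -0.001, -1.0]]
wrist_force: [0.2, 1.1, -0.3]
opening: -0.001
grip_force: 0.0
```

>>> arm_command --moves '[{"delta_pos": [-0.06,0.104,0],"twist": 0,"grip": -1},{"delta_pos": [-0.06,0.104,0],"twist": 0,"grip": -1},{"delta_pos": [-0.06,0.104,0],"twist": 0,"grip": -1},{"delta_pos": [-0.06,0.104,0],"twist": 0,"grip": -1},{"delta_pos": [-0.06,0.104,0],"twist": 0,"grip": -1},{"delta_pos": [-0.06,0.104,0],"twist": 0,"grip": -1}]'

```text
clock: 15.22
eef_pos: [401.1, 167.5, 284.0]
tool_rot: [[-0.502, 0.865, -0.0], [0.865, 0.502, -0.0], [-0.0, -0.0, -1.0]]
wrist_force: [-0.5, -0.1, -0.1]
opening: 0.002
grip_force: 0.1
```

>>> arm_command --moves '[{"delta_pos": [-0.06,0.104,-0.02],"twist": 0,"grip": -1},{"delta_pos": [-0.06,0.104,-0.02],"twist": 0,"grip": -1},{"delta_pos": [-0.06,0.104,-0.03],"twist": 0,"grip": -1},{"delta_pos": [-0.06,0.104,-0.04],"twist": 0,"grip": -1},{"delta_pos": [-0.06,0.104,-0.05],"twist": 0,"grip": -1},{"delta_pos": [-0.06,0.104,-0.06],"twist": 0,"grip": -1}]'

```text
clock: 15.98
eef_pos: [383.1, 198.7, 272.7]
tool_rot: [[-0.502, 0.865, -0.0], [0.865, 0.502, -0.0], [0.0, -0.0, -1.0]]
wrist_force: [-0.1, -0.8, -1.0]
opening: -0.003
grip_force: 0.0
```

Run:
```python
from h import *
where(); im,d,P,c=cloud("wrist"); 
im2=cloud("top")[0]
cv2.imwrite("pics/m6.png",np.hstack([cv2.resize(im,(480,300)),cv2.resize(im2[140:240,310:430],(320,300))]))
```

```text
a 431.0 b -21.7 z 272.7 toolx angle 120.1
```

View pics/m6.png

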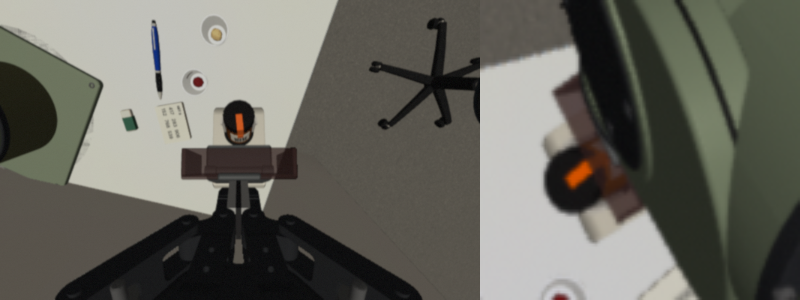

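Wrist (left): the hood follows the fingers, its tab at (240,150), with the jar and strip still in place at (238,122). I keep pushing along the arc.

>>> arm_command --moves '[{"delta_pos": [-0.06,0.102,-0.078],"twist": 0,"grip": -1},{"delta_pos": [-0.06,0.102,-0.078],"twist": 0,"grip": -1},{"delta_pos": [-0.06,0.102,-0.078],"twist": 0,"grip": -1},{"delta_pos": [-0.057,0.098,-0.127],"twist": 0,"grip": -1},{"delta_pos": [-0.057,0.098,-0.127],"twist": 0,"grip": -1},{"delta_pos": [-0.057,0.098,-0.127],"twist": 0,"grip": -1},{"delta_pos": [-0.044,0.075,-0.147],"twist": 0,"grip": -1},{"delta_pos": [-0.044,0.075,-0.147],"twist": 0,"grip": -1},{"delta_pos": [-0.044,0.075,-0.147],"twist": 0,"grip": -1},{"delta_pos": [-0.024,0.04,-0.16],"twist": 0,"grip": -1},{"delta_pos": [-0.024,0.04,-0.16],"twist": 0,"grip": -1},{"delta_pos": [-0.024,0.04,-0.16],"twist": 0,"grip": -1}]'

```text
clock: 17.58
eef_pos: [355.5, 245.7, 195.6]
tool_rot: [[-0.501, 0.865, -0.0], [0.865, 0.501, -0.0], [-0.0, -0.0, -1.0]]
wrist_force: [0.8, -0.4, -0.6]
opening: -0.003
grip_force: 0.0
```

```bash
cat >> h.py <<'E'
def hood(n="wrist"):
    where(); im,d,P,c=cloud(n); a=P[...,:2]@RX; b=P[...,:2]@RY; z=P[...,2]
    m=(abs(abs(a-430.5)-32)<9)&(b>-60)&(b<95)&(z>90)&(z<310)
    for lo in range(-60,95,12):
        k=m&(b>=lo)&(b<lo+12)
        if k.sum()>3: print(lo+6,np.percentile(z[k],[10,50,90]).round(),k.sum(),end='; ')
    print(); return im
E
python3 -c "
from h import *
hood()"
```

```text
a 430.9 b 32.8 z 195.6 toolx angle 120.1
-18 [159. 161. 163.] 535; -6 [152. 155. 158.] 865; 6 [145. 148. 151.] 852; 18 [138. 142. 263.] 914; 30 [135. 265. 279.] 5276; 42 [254. 271. 289.] 8970;
```

The hood has sunk nearly shut by itself: the plate is within 1–2 mm of the shut line. I'll press it gently to make sure.

>>> arm_command --moves '[{"delta_pos": [0,0,-0.22],"twist": 0,"grip": -1},{"delta_pos": [0,0,-0.22],"twist": 0,"grip": -1},{"delta_pos": [0,0,-0.22],"twist": 0,"grip": -1},{"delta_pos": [0,0,-0.2],"twist": 0,"grip": -1},{"delta_pos": [0,0,-0.04],"twist": 0,"grip": -1}]'

```text
clock: 18.25
eef_pos: [355.4, 245.4, 150.5]
tool_rot: [[-0.501, 0.865, -0.001], [0.865, 0.501, -0.001], [-0.0, -0.001, -1.0]]
wrist_force: [-0.3, -0.3, -0.3]
opening: -0.003
grip_force: 0.0
```

>>> arm_command --moves '[{"delta_pos": [0,0,-0.03],"twist": 0,"grip": -1},{"delta_pos": [0,0,-0.02],"twist": 0,"grip": -1}]'

```text
clock: 18.5
eef_pos: [355.6, 245.7, 148.8]
tool_rot: [[-0.502, 0.865, 0.0], [0.865, 0.502, 0.0], [0.0, 0.0, -1.0]]
wrist_force: [0.2, -0.3, -0.0]
opening: -0.0
grip_force: 0.0
```

>>> arm_command --moves '[{"delta_pos": [0,0,-0.04],"twist": 0,"grip": -1},{"delta_pos": [0,0,-0.02],"twist": 0,"grip": -1}]'

```text
clock: 18.75
eef_pos: [355.5, 245.6, 145.6]
tool_rot: [[-0.502, 0.865, -0.0], [0.865, 0.502, 0.0], [0.0, -0.0, -1.0]]
wrist_force: [0.1, 0.8, -0.6]
opening: 0.002
grip_force: 0.0
```

>>> arm_command --moves '[{"delta_pos": [0,0,-0.03],"twist": 0,"grip": -1}]'

```text
clock: 18.88
eef_pos: [355.6, 245.6, 144.1]
tool_rot: [[-0.502, 0.865, -0.0], [0.865, 0.502, 0.0], [0.0, 0.0, -1.0]]
wrist_force: [-0.3, -0.0, -0.8]
opening: -0.005
grip_force: 0.0
```

>>> arm_command --moves '[{"delta_pos": [0,0,-0.03],"twist": 0,"grip": -1},{"delta_pos": [0,0,-0.03],"twist": 0,"grip": -1}]'

```text
clock: 19.12
eef_pos: [355.5, 245.6, 141.0]
tool_rot: [[-0.502, 0.865, -0.0], [0.865, 0.502, -0.0], [-0.0, -0.0, -1.0]]
wrist_force: [-0.1, -0.2, -0.6]
opening: 0.0
grip_force: 0.0
```

```bash
python3 -c "
from h import *
print(sense()['wrist_force']); hood()"
```

```text
[-0.13306731 -0.23752592 -0.57351185]
a 430.9 b 32.7 z 141.0 toolx angle 120.1
6 [144. 146. 147.] 369; 18 [138. 141. 145.] 1502; 30 [134. 209. 225.] 5855; 42 [130. 216. 234.] 9412;
```

>>> arm_command --moves '[{"delta_pos": [0,0,-0.03],"twist": 0,"grip": -1},{"delta_pos": [0,0,-0.03],"twist": 0,"grip": -1}]'

```text
clock: 19.42
eef_pos: [355.5, 245.6, 138.1]
tool_rot: [[-0.501, 0.865, -0.0], [0.865, 0.501, -0.0], [0.0, -0.0, -1.0]]
wrist_force: [0.4, 0.1, -0.2]
opening: -0.0
grip_force: 0.0
```

>>> arm_command --moves '[{"delta_pos": [0,0,-0.03],"twist": 0,"grip": -1}]'

```text
clock: 19.55
eef_pos: [355.5, 245.6, 136.6]
tool_rot: [[-0.502, 0.865, -0.0], [0.865, 0.502, -0.0], [-0.0, -0.0, -1.0]]
wrist_force: [-0.7, 0.4, 0.2]
opening: -0.003
grip_force: 0.0
```

>>> arm_command --moves '[{"delta_pos": [0,0,0.3],"twist": 0,"grip": -1},{"delta_pos": [-0.1,0.17,0.4],"twist": 0,"grip": -1},{"delta_pos": [-0.1,0.17,0.4],"twist": 0,"grip": -1},{"delta_pos": [-0.1,0.17,0.4],"twist": 0,"grip": -1},{"delta_pos": [0,0,0],"twist": 0,"grip": -1}]'

```text
clock: 20.18
eef_pos: [340.5, 271.9, 212.4]
tool_rot: [[-0.503, 0.865, 0.001], [0.865, 0.503, 0.001], [0.001, 0.002, -1.0]]
wrist_force: [0.3, 0.6, -0.6]
opening: -0.002
grip_force: 0.0
```

```bash
python3 -c "
from h import *
im=hood(); cv2.imwrite('pics/w7.png',im)"
```

```text
a 431.2 b 62.9 z 212.4 toolx angle 120.2
-6 [152. 154. 156.] 285; 6 [145. 148. 151.] 599; 18 [138. 141. 144.] 646; 30 [131. 134. 137.] 654; 42 [125. 128. 130.] 542; 54 [276. 283. 295.] 3083; 66 [277. 294. 303.] 3648; 78 [274. 286. 306.] 6124;
```

View pics/w7.png

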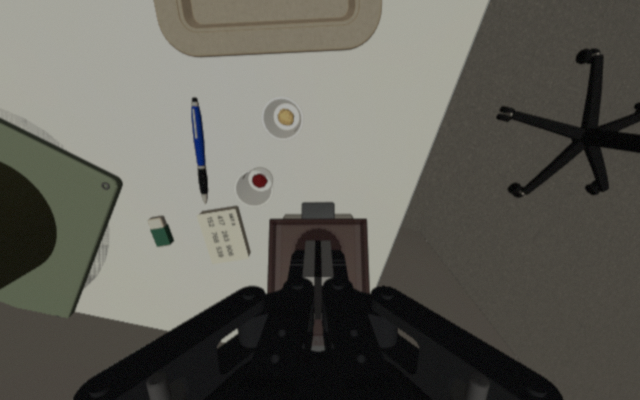

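Wrist view: the hood lies shut over the cradle, tab at (318,210), and the cups haven't moved. No press force showed, so I check the real fingertip depth and the plate angle from the cloud.

Run:
```python
from h import *
s=sense(); im,d,P,c=cloud("wrist"); L=(P-s["eef_pos"])@s["tool_rot"]
m=(abs(L[...,1])<12)&(abs(L[...,0])<20)&(L[...,2]<30)&(L[...,2]>-60)
print("tip z",np.percentile(L[m][:,2],[50,95,99,100]))
k=m&(L[...,2]>np.percentile(L[m][:,2],95)); print(np.median(L[k],0),L[m].min(0),L[m].max(0))
a=P[...,:2]@RX; b=P[...,:2]@RY; z=P[...,2]
p=(abs(a-430.7)<40)&(b>-5)&(b<42)&(z>115)&(z<165)
A=np.c_[b[p],a[p],np.ones(p.sum())]; q=np.linalg.lstsq(A,z[p],rcond=None)[0]; r=A@q-z[p]
e=abs(r)<3; q=np.linalg.lstsq(A[e],z[p][e],rcond=None)[0]
print("plate slope deg",np.rad2deg(np.arctan(q[0])),"z at b=0,40:",q@[0,430.7,1],q@[40,430.7,1], e.mean())
t=(abs(a-430.7)<12)&(b>46)&(b<62)&(z<140)&(z>100); print("tab",t.sum(),np.median(b[t]),np.median(z[t]))
```

```text
tip z [-45.19069181 -17.08815857 -13.27626846 -10.23886377]
[ 11.80858879  -1.13414312 -14.96269237] [-11.30024111 -11.97901266 -59.98882739] [ 15.47755787  11.95816567 -10.23886377]
plate slope deg -29.91595708951642 z at b=0,40: 151.52833174601406 128.5124855324894 0.9997081144191476
tab 446 52.62258905662899 121.07032700353723
```

The plate slope is 29.9°, and fully shut is 30°, so the hood is closed and the gripper is clear. Handing in.

```bash
python3 -c "
from h import *
print(close_job())"
```

```text
the job is handed in; nothing more can be done
None
```

I handed the job in at about 20 s of the 48 s limit, and no verdict came back: the jar is down in the cradle with its label about 4° off square to the scan window, the hood measured fully shut, and neither cup was touched.

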